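Thread the spindle through the pastry roller and hang it on the drying stand

TASK

Take the steel spindle by its square handle and thread it, pin first, through the bore of the wooden pastry roller lying in its cradle, until its shoulder meets the stop ring hidden inside the bore; you can only feel this, so press it home against the sprung end stop with about 10 N for half a second, never pressing on the roller with as much as 20 N. Then lift the roller out on the spindle, carry it level to the drying stand and lay the spindle in the two notches, shaft in the wide one and pin in the narrow one, so that the roller hangs free between them; let go. Leave the garlic, the salt pot and the match box where they are.

Things in the scene. Friction and masses are not known exactly. Their poses are not given: they have to be found in the camera images.
- spindle: Steel spindle, 182 mm long, 90 g, lying on the worktop. Origin on its axis where handle and shaft meet; x along the axis to the pin, z up as it lies (axis at 7 mm height). x = -52 to 0 mm: dark square handle, 16 mm wide (y), 14 high (z), the part to grip. 0 to 74: round shaft, 13 mm diameter. 74 to 78: cone down to 8 mm (the shoulder). 78 to 130: thin pin, 8 mm diameter, with a round end.
- shoulder (a point): Point on the spindle's axis at x = 78 mm, where the cone meets the thin pin (axes as the spindle).
- shaft_rest (a point): Point on the spindle's axis at x = 12 mm, the place of the shaft that goes in the wide notch.
- pin_rest (a point): Point on the spindle's axis at x = 118 mm, the place of the pin that goes in the narrow notch.
- roller: Pale wooden cylinder, 50 mm in diameter, 64 mm long, about 150 g, lying in the cradle. Origin at its centre on the bore axis; x along the bore. The spindle goes in at the face x = -32 mm towards +x; the bore goes right through, 15.6 mm wide, lined with a steel bush. Hidden in it is the stop ring (see roller_entry).
- roller_entry (a point): Centre of the bore's mouth on the entry face (x = -32 mm on the roller; same axes). The firm stop ring in the bore is 5 mm thick with an 11.6 mm hole: the pin passes, the cone does not. Its near face lies 33 to 53 mm behind this point, differently each time. The cone seats when the shoulder point is about 3 mm past that face; the pin then sticks out beyond the roller's far face.
- cradle: Fixed grey plastic cradle, 125 x 62 mm. Origin on the worktop below the middle of its V bed; x along the bed, towards the end stop. The bed (x = -30 to 30 mm, 24 mm high) holds the roller's axis 34 mm above the worktop; the roller can slide along it until it meets the end stop, and comes out upwards.
- end_stop: Black U-shaped stop on the cradle behind the roller's far face, 50 mm wide, 51 high, with a gap 24 mm wide for the pin, open at the top. Origin at worktop height below its roller-side face, 45 mm from the cradle's origin when not pressed; x as the cradle's. Gives against a spring of about 5 N per mm. At the start the roller stands 2 to 9 mm short of it.
- stand: Fixed drying stand: wooden base 140 x 66 x 8 mm with two steel V notches (90 degrees, open upwards, 8 mm thick along x) 106 mm apart. Origin on the worktop below the middle of the base; x runs from the wide notch to the narrow notch; the spindle must lie along it, pin towards +x.
- wide_notch (a point): Where the spindle's axis lies when the 13 mm shaft rests in the wide notch (26 mm long prongs, tips at 73 mm height, 34 mm apart): x = -53 mm on the stand, 65 mm above the worktop.
- narrow_notch (a point): Where the spindle's axis lies when the 8 mm pin rests in the narrow notch (18 mm long prongs, tips at 71 mm height, 23 mm apart): x = 53 mm on the stand, 65 mm above the worktop.
- garlic: Bulb of garlic, 60 mm wide, 59 mm high, a bystander. Origin at its underside.
- salt_pot: Small brown open pot, 62 mm wide, 50 mm high, a bystander. Origin at its underside. Close behind it rises the side of a tall fridge, from its front corner at about x 0.46, y 0.19 m to about x 0.86, y -0.21 m; the fridge's front runs from that corner to +x, +y.
- match_box: Match box 35 x 53 x 15 mm, a bystander. Origin at its underside.

How it is judged:
By the outcome, as a careful person would: the job done as asked, in the order asked, and still so for the second after the job is handed in, with the robot touching nothing.
It also fails if it takes over 66 s, if anything falls off the work surface, if the arm or the gripper's body presses on something with over 40 N, if the wrist force passes 120 N, or if a joint passes its speed limit or range.

ROBOT

A 6-joint arm with a two-finger parallel gripper is mounted at the origin on a cart in front of the work surface, level with it; the furniture and walls round the work are solid. World frame = base frame: x ahead of the robot, y to its left, z up, the work surface at z = 0. Lengths are in m, angles in rad, forces in N, time in s.
With the tool pointing down it reaches from about 0.35 to 0.85 m from the base axis. Payload 8.1 kg.
Tool frame: the origin (TCP) lies midway between the tips of the shut fingers; the grasp point (between the pads) lies 19 mm behind it (arm.grasp_offset is the distance from the TCP to the grasp point, in m); z points along the fingers, y is the line along which they close (so a half turn about z gives the same grasp; the last joint's range is limited). The gripper opens to 85 mm and grips with 20 to 120 N. Pads are 22 mm wide; open, the fingers measure 114 mm over their backs; the gripper's body (76 mm by 85 mm) begins 54 mm behind the grasp point. The pads swing forward as they close: fully open they stand 13 mm farther back than shut.
Start: joints at [1.227, 0.13, 1.488, -0, 1.523, -0.085], TCP at [0.154, 0.58, 0.231] pointing down, gripper open.
Joint ranges: [-2.96, 2.96], [-0.89, 2.26], [0.02, 2.5], [-1.34, 4.48], [0, 2.73], [-2.66, 2.66]. Speed limits (rad/s): [2.39, 2.39, 2.79, 3.14, 3.14, 3.14].

INTERFACE

Orientations are given as a unit quaternion [x, y, z, w].
In Python, from rig import arm gives the robot as it stands. The module is installed in compiled form; this text tells all that it offers.
- The arm moves only by the tool carry_out, never from a script. Its arguments are lists of equal length, an entry for each row: "delta_pos": the shift along the world's x, y, z in mm, a list of three; "roll": the turn about the world's z in degrees; "hand": the finger opening in mm, from 0 to 85.4. A call has 1 to 8 rows; each row shifts and turns the commanded pose from where the row before left it; what a row does not reach is not made up. A row lasts 1/10 s, in which the tool goes at most 50 mm and 8.59 degrees, less where a joint would pass 70% of its speed; a pose out of reach is approached as far as the arm can. A call is refused whole if a number of a shift passes 50 or a number of a turn 8.59, either way. A call with a gripper value outside its range is refused whole. The fingers move at their own pace and stop on an object; "grip_force" is the grip in N (left out, the last holds). Time passes only in rows, so rows that do not move let the fingers close. It gives the time, the measured TCP pose, the force, the opening and the grip force at its end, in the units of the state.
- arm.observe(): the state, without advancing time (a new reading comes with each control period).
- arm.capture(name): name is "side" or "top"; returns the picture (384x512x3 uint8, red, green, blue); there is no depth.
- arm.calibration(name): a dict with "camera_matrix" (3x3 intrinsics, pixels), "extrinsics" (4x4, takes a point from camera to world coordinates). Camera axes: x right, y up, looking along -z (the intrinsics and any distortion apply to the point x, -y, -z); pixel columns grow to the right and rows downward; lengths in m; the calibration is good to about 2 mm. A picture is of the moment at which its call begins. calibration takes no time and is no camera call.
- arm.job_done(): hands the job in; it is judged then, once.
The state is a dict: "clock": time; "joint_pos": joint angles; "qd": joint speeds; "effort": joint torques, N m; "tcp_pos": TCP position; "orientation": TCP orientation; "force": force on the tool from outside, world axes, zero at the start; "moment": the same for the moment, N m; "finger_gap": opening from 0.0 (shut) to 1.0 (fully open); "gripper_force": force on a finger pad.
Only numpy, scipy, OpenCV 4.12 (cv2) and the standard library are available. Lean on these libraries where they do the work, as an engineer would, in place of code of your own. Each camera call takes 0.05 s, during which the arm holds its last target. There are 200 camera calls.

## Working session

There is one attempt and no reset: what is moved stays moved. The work goes in short steps, Python scripts to look and compute and a tool call to move; the robot and the scene stay as the last step left them, time stands still between calls to the robot, and variables do not carry over. Pictures are saved under pics/ and viewed, at most 10 in all, crops included, and the job is handed in when it is done.

Besides the shell and the picture viewer there is one more tool, called by a JSON object that holds its "method" and its "body", one argument or row to a line. carry_out: Moves the arm, as the interface text tells. Its arguments: {"type":"object","properties":{"delta_pos":{"type":"array","items":{"type":"array","items":{"type":"number"}}},"roll":{"type":"array","items":{"type":"number"}},"hand":{"type":"array","items":{"type":"number"}},"grip_force":{"type":"number"}},"required":["delta_pos","roll","hand"]}

```bash
mkdir -p pics
python3 - <<'E'
from rig import arm
import cv2,numpy as np
for n in("side","top"):
    im=arm.capture(n); cv2.imwrite(f"pics/{n}0.png",cv2.resize(im[:,:,::-1],(800,600),interpolation=cv2.INTER_CUBIC)); np.save(f"{n}0.npy",im)
    c=arm.calibration(n); print(n,{k:(np.round(v,4).tolist() if not isinstance(v,str) else v) for k,v in c.items()})
s=arm.observe();print(s)
E
```

```text
side {'camera_matrix': [[391.4072, 0.0, 253.2419], [0.0, 391.4072, 189.7358], [0.0, 0.0, 1.0]], 'extrinsics': [[0.9608, 0.1703, -0.219, 0.3262], [-0.2771, 0.6281, -0.7271, -0.7653], [0.0138, 0.7593, 0.6506, 0.62], [0.0, 0.0, 0.0, 1.0]]}
top {'camera_matrix': [[432.2323, 0.0, 261.873], [0.0, 432.2323, 195.7391], [0.0, 0.0, 1.0]], 'extrinsics': [[0.0241, 0.9889, -0.1465, 0.3796], [-0.9997, 0.0252, 0.0054, -0.1386], [0.009, 0.1463, 0.9892, 0.9454], [0.0, 0.0, 0.0, 1.0]]}
{'clock': 0.1, 'joint_pos': array([ 1.22660274e+00,  1.31088583e-01,  1.48914233e+00,  1.88593511e-05,
        1.52298144e+00, -8.54001015e-02]), 'qd': array([-0.00148016, -0.00228069, -0.00228907,  0.0014871 , -0.00132493,
        0.0005002 ]), 'effort': array([ 1.85951627e-03, -5.70939982e+01, -5.01951742e+01, -2.97166230e-05,
        7.79851049e-03,  3.39513872e-05]), 'tcp_pos': array([0.15336002, 0.57957962, 0.23036296]), 'orientation': array([ 1.29036364e-01,  9.91639532e-01, -7.89229920e-04, -1.81820338e-04]), 'force': array([ 0.57815515,  0.19556894, -0.11912907]), 'moment': array([-0.00517837, -0.03834438,  0.03557711]), 'gripper_force': 0.0, 'finger_gap': 0.9997255708056558}
```

View pics/side0.png

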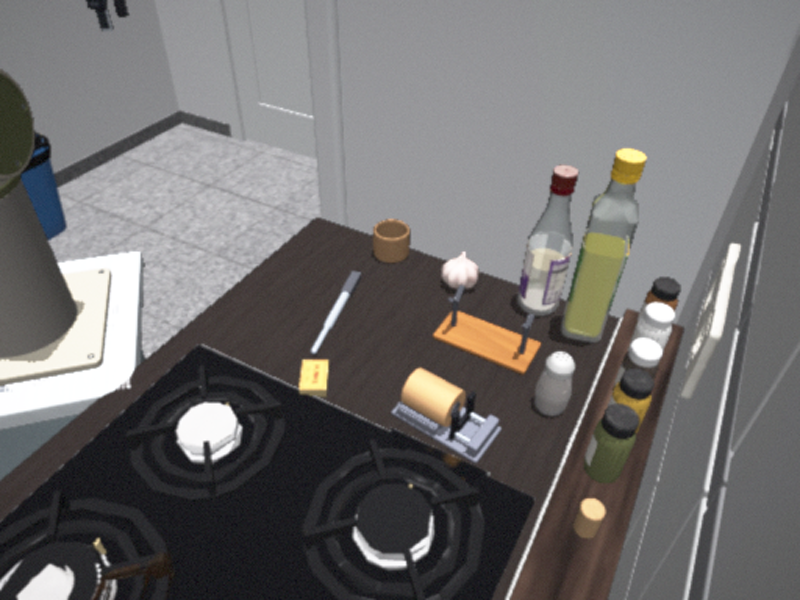

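View pics/top0.png

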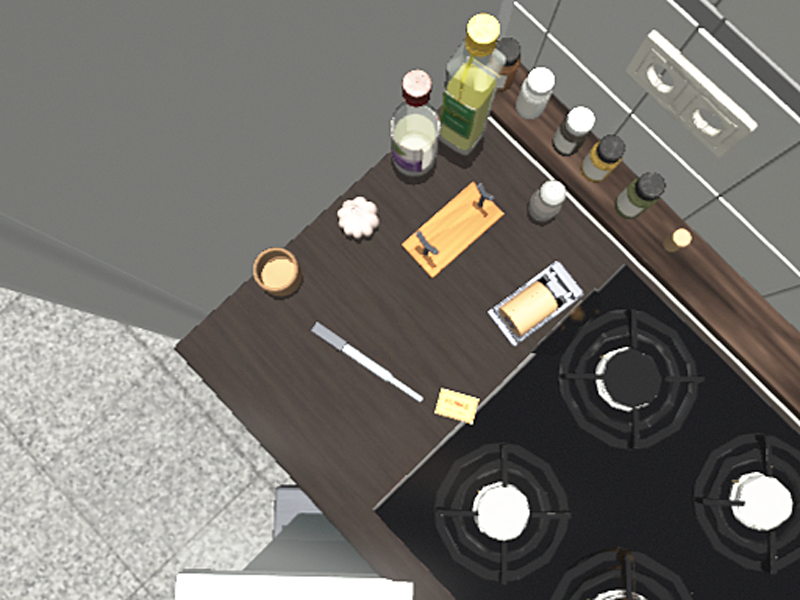

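The top view shows, in 800x600 pixels, the spindle from its handle at (315,328) to its pin tip at (422,400). The stand base is centred at (453,230), with its wide notch at (426,245) and narrow notch at (484,198). The roller is at (528,307) with the end stop to its upper right, and the match box is at (457,405), close to the pin tip. Next I'll segment these and cast rays.

```bash
cat > h.py <<'E'
import numpy as np,cv2
from rig import arm
def ray(n,uv):
    c=arm.calibration(n);K=np.array(c["camera_matrix"]);T=np.array(c["extrinsics"])
    d=np.linalg.solve(K,[uv[0],uv[1],1.]);d=T[:3,:3]@(d*[1,-1,-1]);return T[:3,3],d
def onz(n,uv,z):
    o,d=ray(n,uv);return o+d*(z-o[2])/d[2]
def tri(uvs,uvt):
    (o1,d1),(o2,d2)=ray("side",uvs),ray("top",uvt)
    s=np.linalg.lstsq(np.c_[d1,-d2],o2-o1,rcond=None)[0]
    a,b=o1+d1*s[0],o2+d2*s[1];return (a+b)/2,np.linalg.norm(a-b)
def proj(n,p):
    c=arm.calibration(n);K=np.array(c["camera_matrix"]);T=np.array(c["extrinsics"])
    q=T[:3,:3].T@(np.asarray(p)-T[:3,3]);q=K@(q*[1,-1,-1]);return q[:2]/q[2]
def blob(m):
    n,l,s,c=cv2.connectedComponentsWithStats(m.astype(np.uint8));k=1+s[1:,4].argmax();return l==k
def roi(m,x0,x1,y0,y1):
    r=np.zeros_like(m);r[y0:y1,x0:x1]=m[y0:y1,x0:x1];return r
def rect(m):
    return cv2.minAreaRect(np.argwhere(m)[:,::-1].astype(np.float32))
E
python3 - <<'E'
from h import *
np.set_printoptions(precision=4,suppress=True)
im=np.load("top0.npy");hsv=cv2.cvtColor(im,cv2.COLOR_RGB2HSV).astype(int);H,S,V=hsv[...,0],hsv[...,1],hsv[...,2]
print("wt",hsv[245,190],"handle",hsv[213,207],"shaft",hsv[228,232],"roller",hsv[196,338],"base",hsv[150,290],"cradle",hsv[213,328])
sp=blob(roi((V>75)&(S<90),190,275,195,262)); 
r=rect(sp);b=cv2.boxPoints(r);print("spindle",r,[onz("top",p,.007) for p in b])
# profile along axis
ang=None
pts=np.argwhere(sp)[:,::-1].astype(float);c=pts.mean(0);d=np.linalg.svd(pts-c,full_matrices=False)[2][0];d*=np.sign(d[0])
t=(pts-c)@d;w=(pts-c)@[-d[1],d[0]]
for k in np.arange(np.floor(t.min()),t.max(),3):
    q=(t>=k)&(t<k+3);p=c+d*(k+1.5);print(round(k),q.sum()/3,round(w[q].mean(),2),V[tuple(pts[q][:,::-1].astype(int).T)].mean().round(),onz("top",p+w[q].mean()*np.array([-d[1],d[0]]),.007)[:2])
st=blob(roi((H<20)&(S>120)&(V>90),250,330,110,180));r=rect(st);print("stand",r);print(np.array([onz("top",p,.008) for p in cv2.boxPoints(r)]))
ro=blob(roi((H<25)&(S>60)&(V>90),305,375,165,225));r=rect(ro);print("roller",r);print(np.array([onz("top",p,.034) for p in cv2.boxPoints(r)]))
def up(im,x0,x1,y0,y1): return cv2.resize(im[y0:y1,x0:x1,::-1],(400,300),interpolation=cv2.INTER_CUBIC)
s=np.load("side0.npy")
cv2.imwrite("pics/crops.png",np.vstack([np.hstack([up(im,190,290,195,270),up(im,250,378,120,216)]),np.hstack([up(s,240,340,222,297),up(s,270,350,175,235)])]))
E
```

```text
wt [11 50 86] handle [105  13 192] shaft [  0   0 255] roller [ 28  36 255] base [ 20 127 253] cradle [117  23 100]
spindle ((232.0, 228.0), (66.0, 84.0), 90.0) [array([0.5162, 0.0139, 0.007 ]), array([ 0.5209, -0.1702,  0.007 ]), array([ 0.3776, -0.1731,  0.007 ]), array([0.3733, 0.007 , 0.007 ])]
-43 53.666666666666664 3.02 85.0 [0.4348 0.0087]
-40 67.0 -1.14 84.0 [0.4441 0.003 ]
-37 67.0 -1.04 84.0 [ 0.4443 -0.0035]
-34 66.0 -0.68 86.0 [ 0.4438 -0.0101]
-31 64.66666666666667 -0.24 96.0 [ 0.4433 -0.0166]
-28 65.0 -0.31 98.0 [ 0.4438 -0.0231]
-25 65.66666666666667 -0.32 98.0 [ 0.4442 -0.0296]
-22 65.33333333333333 -0.28 98.0 [ 0.4444 -0.0361]
-19 65.0 -0.16 99.0 [ 0.4445 -0.0426]
-16 64.33333333333333 -0.08 98.0 [ 0.4447 -0.0491]
-13 65.33333333333333 -0.09 100.0 [ 0.4451 -0.0556]
-10 65.0 -0.08 102.0 [ 0.4455 -0.062 ]
-7 65.33333333333333 -0.14 103.0 [ 0.446  -0.0685]
-4 65.0 0.1 105.0 [ 0.4458 -0.0751]
-1 65.0 0.08 104.0 [ 0.4462 -0.0815]
2 64.33333333333333 0.01 104.0 [ 0.4467 -0.088 ]
5 64.33333333333333 0.06 103.0 [ 0.447  -0.0945]
8 65.33333333333333 0.12 103.0 [ 0.4472 -0.101
[... 251 characters left out ...]
5.33333333333333 0.42 95.0 [ 0.4488 -0.1401]
29 65.0 0.35 95.0 [ 0.4493 -0.1466]
32 65.0 0.39 95.0 [ 0.4496 -0.1531]
35 65.66666666666667 0.72 91.0 [ 0.4492 -0.1596]
38 66.33333333333333 0.92 84.0 [ 0.4492 -0.1661]
41 34.333333333333336 -5.31 84.0 [ 0.4631 -0.172 ]
stand ((293.50823974609375, 140.08706665039062), (26.77593231201172, 49.08920669555664), 50.90614318847656)
[[ 0.6327 -0.1501  0.008 ]
 [ 0.7068 -0.2345  0.008 ]
 [ 0.6594 -0.2728  0.008 ]
 [ 0.5863 -0.1886  0.008 ]]
roller ((337.9599914550781, 196.77999877929688), (22.799997329711914, 34.19999694824219), 53.13010025024414)
[[ 0.5129 -0.2621  0.034 ]
 [ 0.5589 -0.3207  0.034 ]
 [ 0.52   -0.3498  0.034 ]
 [ 0.4745 -0.2913  0.034 ]]
```

View pics/crops.png

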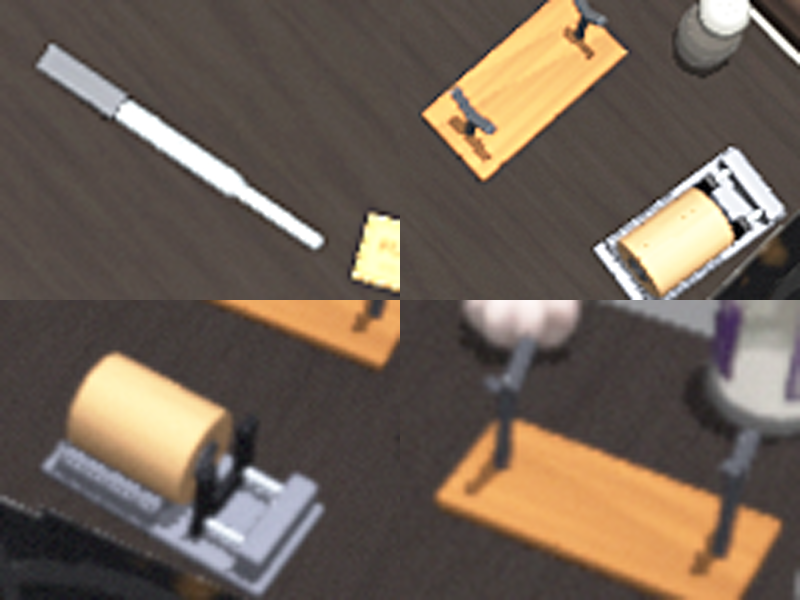

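The crops show the spindle bright against the dark worktop: handle at crop (40–125, 45–115) and pin tip at (322,242). The orange stand base and the roller are both clear, so I'll refine the masks.

```bash
cat >> h.py <<'E'
def axis(m):
    p=np.argwhere(m)[:,::-1].astype(float);c=p.mean(0);d=np.linalg.svd(p-c,full_matrices=False)[2][0];d=d*np.sign(d[0]);return p,c,d
def hsvof(im): 
    h=cv2.cvtColor(im,cv2.COLOR_RGB2HSV).astype(int);return h[...,0],h[...,1],h[...,2]
E
python3 - <<'E'
from h import *
np.set_printoptions(precision=4,suppress=True)
im=np.load("top0.npy");H,S,V=hsvof(im)
sp=blob(roi((V>135)&(S<60),190,275,195,262));p,c,d=axis(sp)
t=(p-c)@d;n=np.array([-d[1],d[0]]);w=(p-c)@n
for k in np.arange(np.floor(t.min()),t.max(),4):
    q=(t>=k)&(t<k+4);print(round(k),q.sum()/4,round(w[q].mean(),2),V[tuple(p[q][:,::-1].astype(int).T)].mean().round(),onz("top",c+d*(k+2)+w[q].mean()*n,.007)[:2])
a,b=[onz("top",c+d*e,.007) for e in(t.min()-.3,t.max()+.3)];print("ends",a,b,np.linalg.norm(a-b),np.degrees(np.arctan2(*(b-a)[1::-1])))
st=blob(roi((H<28)&(S>70)&(V>90),250,335,105,180));r=rect(st);B=np.array([onz("top",q,.008) for q in cv2.boxPoints(r)]);print("stand",r);print(B,B.mean(0),[np.linalg.norm(B[i]-B[i-1]) for i in(1,2)])
ro=blob(roi((H<32)&(S>22)&(V>90),305,375,165,225));r=rect(ro);B=np.array([onz("top",q,.034) for q in cv2.boxPoints(r)]);print("roller",r,ro.sum());print(B,B.mean(0),[np.linalg.norm(B[i]-B[i-1]) for i in(1,2)])
cr=roi(((S<60)&(V>100))|ro,300,385,155,225);cr=blob(cr);r=rect(cr);B=np.array([onz("top",q,.0) for q in cv2.boxPoints(r)]);print("cradle",r);print(B,[np.linalg.norm(B[i]-B[i-1]) for i in(1,2)])
s=np.load("side0.npy");H,S,V=hsvof(s)
st=blob(roi((H<28)&(S>70)&(V>70),270,350,195,240));r=rect(st);print("side stand",r,[onz("side",q,.008)[:2] for q in (lambda P:[P[P[:,0].argmin()],P[P[:,0].argmax()],P[P[:,1].argmin()],P[P[:,1].argmax()]])(np.argwhere(st)[:,::-1])])
sp=blob(roi((V>100)&(S<60),190,240,165,230));p,c,d=axis(sp);t=(p-c)@d;a,b=[onz("side",c+d*e,.007) for e in(t.min()-.3,t.max()+.3)];print("side spindle",a,b,np.linalg.norm(a-b))
E
```

```text
-38 6.0 -0.01 187.0 [ 0.4859 -0.0134]
-34 7.25 0.09 188.0 [ 0.4809 -0.0206]
-30 6.75 0.01 189.0 [ 0.4763 -0.0281]
-26 6.75 -0.06 190.0 [ 0.4717 -0.0356]
-22 6.5 -0.04 194.0 [ 0.4669 -0.0429]
-18 6.0 0.1 191.0 [ 0.4619 -0.0501]
-14 6.5 0.09 234.0 [ 0.4571 -0.0575]
-10 6.0 -0.03 242.0 [ 0.4526 -0.065 ]
-6 6.25 -0.2 242.0 [ 0.4482 -0.0725]
-2 6.0 0.07 243.0 [ 0.443  -0.0795]
2 6.0 -0.01 242.0 [ 0.4384 -0.0869]
6 6.25 0.03 242.0 [ 0.4336 -0.0942]
10 5.75 -0.09 242.0 [ 0.4291 -0.1016]
14 6.25 -0.09 245.0 [ 0.4244 -0.1089]
18 5.75 0.04 234.0 [ 0.4195 -0.116 ]
22 4.0 0.1 243.0 [ 0.4147 -0.1232]
26 3.75 -0.12 240.0 [ 0.4104 -0.1307]
30 4.0 0.1 236.0 [ 0.4053 -0.1377]
34 4.25 0.04 236.0 [ 0.4008 -0.145 ]
38 3.75 0.09 239.0 [ 0.396  -0.1521]
42 4.0 -0.01 232.0 [ 0.3915 -0.1595]
46 0.25 -0.68 201.0 [ 0.3881 -0.1674]
ends [ 0.4881 -0.0099  0.007 ] [ 0.3886 -0.164   0.007 ] 0.18344883965469522 -122.84676014387682
stand ((289.3153991699219, 146.32308959960938), (30.31955909729004, 62.482608795166016), 48.179832458496094)
[[ 0.6077 -0.1283  0.008 ]
 [ 0.7068 -0.2308  0.008 ]
 [ 0.6554 -0.2767  0.00
[... 322 characters left out ...]
34 -0.2906  0.034 ]] [ 0.5166 -0.306   0.034 ] [np.float64(0.07715457346360047), np.float64(0.04943957443401078)]
cradle ((342.6138000488281, 193.400390625), (28.792835235595703, 57.0037727355957), 52.88314437866211)
[[ 0.5148 -0.2529  0.    ]
 [ 0.5952 -0.3542  0.    ]
 [ 0.544  -0.3925  0.    ]
 [ 0.4649 -0.2914  0.    ]] [np.float64(0.12931089376728966), np.float64(0.06388399628963344)]
side stand ((310.9360046386719, 217.66700744628906), (67.87350463867188, 24.896224975585938), 20.955778121948242) [array([ 0.5584, -0.175 ]), array([ 0.7034, -0.2311]), array([ 0.6142, -0.1344]), array([ 0.6501, -0.2782])]
side spindle [ 0.3865 -0.1657  0.007 ] [ 0.4901 -0.0003  0.007 ] 0.19517438935075512
```

Measured so far, in metres and degrees:

| Item | Position | Direction |
|---|---|---|
| Spindle handle centre | (0.4736, -0.032) | -122.8° |
| Cradle | – | -51.8° |
| Stand centre | (0.632, -0.203) | -46° |

The lengths match the given sizes (183/182, 142/140 and 49/50 mm). I'll approach on a path well clear of the fridge corner.

{"method": "carry_out", "body": {
  "delta_pos": [
    [18,-41,0],
    [18,-41,0],
    [18,-41,0],
    [18,-41,0],
    [18,-41,0],
    [18,-41,0],
    [18,-41,0],
    [18,-41,0]
  ],
  "roll": [-8,-8,-8,-8,-8,-8,-8,-8],
  "hand": [50,50,50,50,50,50,50,50]
}}

```text
clock: 0.9
tcp_pos: [0.2976, 0.2503, 0.231]
orientation: [0.637, 0.771, -0.0, 0.0]
force: [1.2, -0.0, -0.2]
finger_gap: 0.589
gripper_force: 0.0
```

{"method": "carry_out", "body": {
  "delta_pos": [
    [12,-44,-10],
    [12,-44,-10],
    [12,-44,-10],
    [12,-44,-10],
    [12,-44,-10],
    [12,-44,-10],
    [0,0,0]
  ],
  "roll": [-6,-6,-6,-6,-6,-6,0],
  "hand": [50,50,50,50,50,50,50]
}}

```text
clock: 1.6
tcp_pos: [0.3691, -0.0168, 0.1697]
orientation: [0.846, 0.534, -0.001, 0.0]
force: [-0.1, 0.4, -0.0]
finger_gap: 0.585
gripper_force: 0.0
```

{"method": "carry_out", "body": {
  "delta_pos": [
    [35,-5,-20],
    [35,-5,-20],
    [34.5,-5.5,-20],
    [0,0,-40],
    [0,0,-40],
    [0,0,-20],
    [0,0,-6.5],
    [0,0,0]
  ],
  "roll": [-2.5,-2.5,-2.4,0,0,0,0,0],
  "hand": [50,50,50,50,50,50,50,50]
}}

```text
clock: 2.4
tcp_pos: [0.4731, -0.0268, 0.0041]
orientation: [0.875, 0.483, -0.001, -0.001]
force: [0.8, 0.7, 0.3]
finger_gap: 0.588
gripper_force: 0.0
```

Run:
```python
from h import *
im=arm.capture("top");s=arm.capture("side");o=arm.observe();print(o["tcp_pos"],o["orientation"],proj("top",o["tcp_pos"]))
f=lambda i,x,y:cv2.resize(i[y:y+96,x:x+128,::-1],(400,300),interpolation=cv2.INTER_CUBIC)
cv2.imwrite("pics/g1.png",np.hstack([f(im,170,170),f(s,165,150)]))
```

```text
[ 0.47516043 -0.02733397  0.00621419] [8.75450707e-01 4.83306366e-01 8.12469131e-04 5.96418114e-04] [208.05941148 214.13098419]
```

View pics/g1.png

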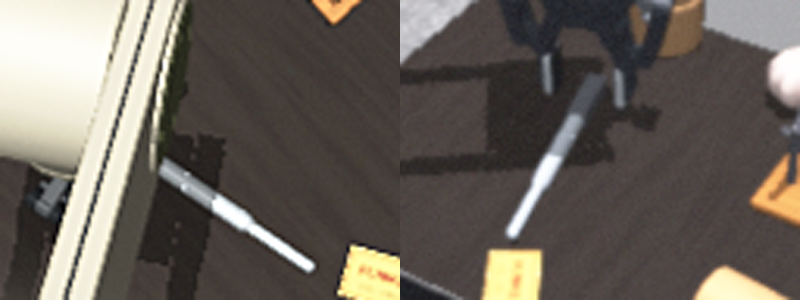

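The fingers straddle the handle in the side view, at crop (548,75) and (620,90). The handle sits slightly towards the right finger, so the tool is about 5 mm short in -y. I'll correct that and close.

{"method": "carry_out", "body": {
  "delta_pos": [
    [-1,-5,-1.5],
    [0,0,0],
    [0,0,0],
    [0,0,0],
    [0,0,0],
    [0,0,0],
    [0,0,0]
  ],
  "roll": [0,0,0,0,0,0,0],
  "hand": [50,50,0,0,0,0,0],
  "grip_force": 100
}}

```text
clock: 3.2
tcp_pos: [0.4734, -0.0326, 0.0039]
orientation: [0.876, 0.483, 0.0, 0.0]
force: [-2.3, -0.4, 5.4]
finger_gap: 0.15
gripper_force: 97.9
```

{"method": "carry_out", "body": {
  "delta_pos": [
    [0,0,0],
    [0,0,0],
    [0,0,0],
    [0,0,0]
  ],
  "roll": [0,0,0,0],
  "hand": [0,0,0,0]
}}

```text
clock: 3.6
tcp_pos: [0.4734, -0.0326, 0.0039]
orientation: [0.876, 0.483, 0.0, 0.0]
force: [-2.4, 0.7, 5.0]
finger_gap: 0.151
gripper_force: 97.9
```

{"method": "carry_out", "body": {
  "delta_pos": [
    [0,0,10],
    [0,0,30],
    [0,0,40],
    [0,0,27],
    [0,0,0],
    [0,0,0]
  ],
  "roll": [0,0,0,0,0,0],
  "hand": [0,0,0,0,0,0],
  "grip_force": 120
}}

```text
clock: 4.2
tcp_pos: [0.4735, -0.0325, 0.1111]
orientation: [0.876, 0.483, 0.001, 0.001]
force: [0.0, 0.3, -0.9]
finger_gap: 0.141
gripper_force: 118.1
```

{"method": "carry_out", "body": {
  "delta_pos": [
    [-12,-12,0],
    [-12,-12,0],
    [-12,-12,0],
    [-12,-12,0],
    [-12,-12,0],
    [-12,-12,0],
    [-12,-12,0],
    [-12,-12,0]
  ],
  "roll": [8.5,8.5,8.5,8.5,8.5,8.5,8.5,8.5],
  "hand": [0,0,0,0,0,0,0,0]
}}

```text
clock: 5.0
tcp_pos: [0.3751, -0.1282, 0.1083]
orientation: [0.453, 0.891, -0.0, -0.002]
force: [-0.3, -1.5, -1.1]
finger_gap: 0.146
gripper_force: 118.1
```

{"method": "carry_out", "body": {
  "delta_pos": [
    [0,0,-35],
    [0,0,-30],
    [0,0,0],
    [0,0,0]
  ],
  "roll": [2.4,0,0,0],
  "hand": [0,0,0,0]
}}

```text
clock: 5.4
tcp_pos: [0.3755, -0.1277, 0.0442]
orientation: [0.437, 0.899, 0.0, -0.002]
force: [-0.6, -0.3, -0.5]
finger_gap: 0.141
gripper_force: 118.1
```

Run:
```python
from h import *
im=arm.capture("top");s=arm.capture("side");np.save("top1.npy",im);np.save("side1.npy",s)
for i in range(3):
    o=arm.observe();print(o["clock"],o["tcp_pos"],o["orientation"],o["force"],o["finger_gap"]);arm.capture("top")
f=lambda i,x,y:cv2.resize(i[y:y+144,x:x+192,::-1],(800,600),interpolation=cv2.INTER_CUBIC)
cv2.imwrite("pics/t1.png",f(im,200,130));cv2.imwrite("pics/s1.png",f(s,180,160))
```

```text
5.5 [ 0.37766695 -0.12866119  0.04634302] [ 4.36958962e-01  8.99481329e-01 -1.14291753e-05  4.52184486e-04] [-0.19701603  0.30215937 -0.53657778] 0.1467035971769858
5.55 [ 0.37805133 -0.12884929  0.04669193] [ 4.36947996e-01  8.99486245e-01 -3.65133961e-06  9.71351081e-04] [-0.04346705 -1.02437937 -0.76277772] 0.1436744720735365
5.6 [ 0.378225   -0.12890938  0.04680592] [4.36936188e-01 8.99491656e-01 1.39204377e-05 1.23618741e-03] [-0.17040039  0.32062127 -0.86078839] 0.14241215164158724
```

View pics/t1.png

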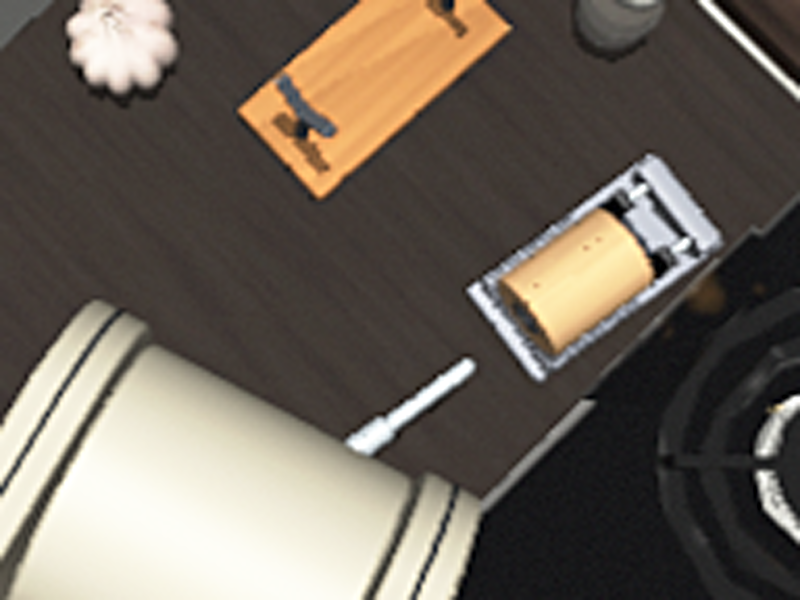

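View pics/s1.png

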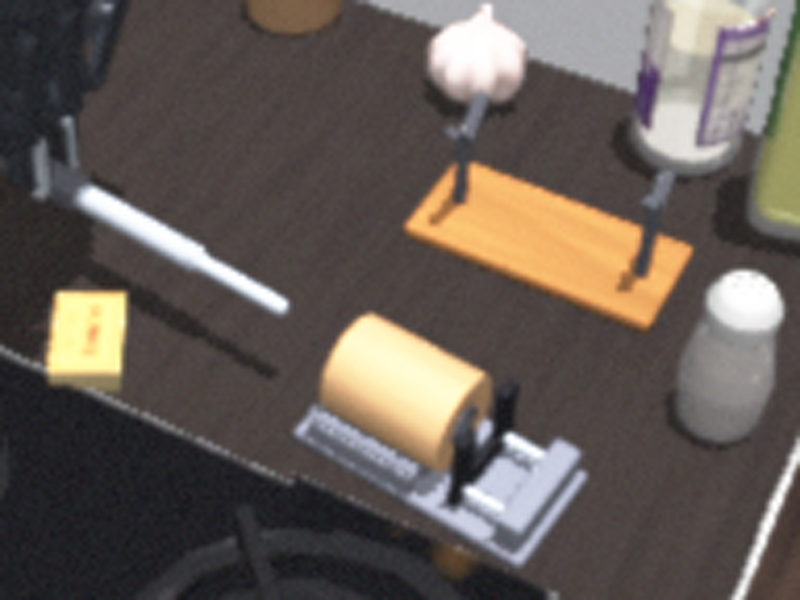

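The top crop shows the spindle aimed at the roller. The pin tip is at crop (472,363), and the roller spans (500,280) to (655,270). In the side crop the tip is at (288,308), short of and above the roller. Next I'll measure the spindle line against the bore line.

```bash
cat > m.py <<'E'
from h import *
np.set_printoptions(precision=4,suppress=True)
def edges(m,lo,hi):
    "silhouette edge lines of an elongated blob between fractions lo..hi -> two lines (point,dir) as pixel pairs"
    p,c,d=axis(m);n=np.array([-d[1],d[0]]);t=(p-c)@d;w=(p-c)@n;L=t.max()-t.min();out=[]
    tb=np.arange(t.min()+lo*L,t.min()+hi*L,1.);A=[];B=[]
    for k in tb:
        q=abs(t-k)<1;A.append(w[q].min()-.3);B.append(w[q].max()+.3)
    mid=np.polyfit(tb,(np.array(A)+B)/2,1);wid=np.median(np.array(B)-A)
    return c,d,n,mid,wid,t.min()-.3,t.max()+.3
def pix(e,t): c,d,n,mid=e[:4];return c+d*t+n*np.polyval(mid,t)
def ang(a,b): return np.degrees(np.arctan2(b[1]-a[1],b[0]-a[0]))
E
python3 - <<'E'
from m import *
im=np.load("top1.npy");H,S,V=hsvof(im)
ro=blob(roi((H<32)&(S>22)&(V>90),305,375,165,225));e=edges(ro,.3,.75);print("roller top",e[4:])
a,b=[onz("top",pix(e,t),.034) for t in(e[5],e[6])];print(a,b,"ang",ang(a,b))
th=np.radians(-51.8);u=np.array([np.cos(th),np.sin(th)]);n=np.array([-u[1],u[0]]);print("n of axis at ends",a[:2]@n,b[:2]@n,"mid",(a+b)[:2]@n/2,"u",a[:2]@u,b[:2]@u)
sp=blob(roi((V>135)&(S<60),286,318,212,240));e=edges(sp,.35,.95);print("spindle top w",e[4:],pix(e,e[6]),V[205:212,300])
s=np.load("side1.npy");h,S,V=hsvof(s)
ss=blob(roi((V>120)&(S<60),198,254,200,240));f=edges(ss,.55,.95);f0=edges(ss,.1,.5);print("side",f[4:],pix(f,f[6]))
tip,er=tri(pix(f,f[6]),pix(e,e[6]));print("tip",tip,er)
for z in(tip[2]-.004,tip[2]):
    a,b=[onz("top",pix(e,t),z) for t in(e[5],e[6])];print(z,a,b,ang(a,b),"n",a[:2]@n,b[:2]@n,"u",b[:2]@u)
# height along spindle from side ray intersected with vertical plane of spindle (top)
a,b=[onz("top",pix(e,t),tip[2]) for t in(e[5],e[6])];N=np.array([-(b-a)[1],(b-a)[0],0]);N/=np.linalg.norm(N)
for g,t in((f,f[6]),(f,f[6]-10),(f,f[6]-18),(f0,f0[5]+18),(f0,f0[5]+8)):
    o,d=ray("side",pix(g,t));print("side pt",o+d*((b-o)@N)/(d@N))
E
```

```text
roller top (np.float64(23.33668100753223), np.float64(-18.071134126742116), np.float64(17.123389289162922))
[ 0.4937 -0.2764  0.034 ] [ 0.5404 -0.337   0.034 ] ang -52.39974168849533
n of axis at ends 0.2170662240670782 0.21626537509832744 mid 0.21666579958270277 u 0.5225101416298147 0.5990157288759541
spindle top w (np.float64(4.0012990621626), np.float64(-16.13451666592234), np.float64(18.66611376284301)) [312.9888 216.4858] [65 67 67 67 67 67 67]
side (np.float64(5.066361584284161), np.float64(-27.14277212446738), np.float64(31.141448588068897)) [248.7991 233.965 ]
tip [ 0.4725 -0.2515  0.0461] 0.0017510801224647867
0.04207693140732327 [ 0.4274 -0.1937  0.0421] [ 0.4721 -0.2519  0.0421] -52.45155539404697 n 0.21606358105600793 0.21522982337752436 u 0.48984780872307465
0.046076931407323274 [ 0.4272 -0.1935  0.0461] [ 0.4717 -0.2513  0.0461] -52.45155539404695 n 0.21604824114027377 0.215218175304047 u 0.4892003686321898
side pt [ 0.473  -0.2531  0.0478]
side pt [ 0.4596 -0.2357  0.048 ]
side pt [ 0.4487 -0.2215  0.0482]
side pt [ 0.4172 -0.1806  0.0489]
side pt [ 0.4025 -0.1614  0.0491]
```

The spindle is level and parallel to the bore. It sits about 2 mm to the -n side (sideways) and 14 mm too high, with the tip about 36 mm short of the face. I'll align it and enter.

{"method": "carry_out", "body": {
  "delta_pos": [
    [1.7,1.3,-7],
    [0,0,-6.5],
    [6.1,-7.9,0],
    [6.1,-7.9,0],
    [6.1,-7.9,0],
    [6.1,-7.9,0],
    [3.1,-4,0],
    [0,0,0]
  ],
  "roll": [0,0,0,0,0,0,0,0],
  "hand": [0,0,0,0,0,0,0,0]
}}

```text
clock: 6.45
tcp_pos: [0.4068, -0.1636, 0.0319]
orientation: [0.437, 0.899, -0.0, 0.0]
force: [-0.3, 0.3, -1.5]
finger_gap: 0.141
gripper_force: 118.1
```

```bash
cat > chk.py <<'E'
from m import *
import sys
im=arm.capture("top");s=arm.capture("side");np.save("top2.npy",im);np.save("side2.npy",s)
H,S,V=hsvof(im)
ro=blob(roi((H<32)&(S>22)&(V>90),305,375,165,225));e=edges(ro,.3,.75)
th=np.radians(-52.2);u=np.array([np.cos(th),np.sin(th)]);n=np.array([-u[1],u[0]])
a,b=[onz("top",pix(e,t),.034) for t in(e[5],e[6])];print("roller n",(a+b)[:2]@n/2,"u",a[:2]@u,b[:2]@u)
sp=blob(roi((V>135)&(S<60),296,332,190,240));g=edges(sp,.15,.85);print("sp w",g[4],"len px",g[6]-g[5])
a,b=[onz("top",pix(g,t),.034) for t in(g[5],g[6])];print("sp ang",ang(a,b),"n",a[:2]@n,b[:2]@n,"u end",b[:2]@u)
o=arm.observe();print(o["tcp_pos"],o["force"],o["moment"])
E
python3 chk.py
```

```text
roller n 0.22051681764432896 u 0.5190273771495004 0.5974746366127291
sp w 29.244372676955592 len px 45.72774990594172
sp ang -33.25678361929787 n 0.1939463715063924 0.22583948061701845 u end 0.5281572649347662
[ 0.406  -0.1627  0.0316] [-0.2011 -0.4967 -0.7722] [0.0391 0.0805 0.0063]
```

{"method": "carry_out", "body": {
  "delta_pos": [
    [3.1,-4,0],
    [3.1,-4,0],
    [3.1,-4,0],
    [3.1,-4,0],
    [0,0,0]
  ],
  "roll": [0,0,0,0,0],
  "hand": [0,0,0,0,0]
}}

```text
clock: 7.05
tcp_pos: [0.4192, -0.1794, 0.032]
orientation: [0.437, 0.899, -0.0, 0.0]
force: [-0.6, -0.4, -0.6]
finger_gap: 0.143
gripper_force: 118.1
```

```bash
python3 chk.py
python3 - <<'E'
import numpy as np,cv2
f=lambda i,x,y:cv2.resize(i[y:y+80,x:x+80,::-1],(400,400),interpolation=cv2.INTER_CUBIC)
cv2.imwrite("pics/i1.png",np.hstack([f(np.load("top2.npy"),290,165),f(np.load("side2.npy"),230,215)]))
E
```

```text
roller n 0.21516500953743325 u 0.4775747615100705 0.5980698567836784
sp w 34.93177302159901 len px 56.79351197072437
sp ang -169.3799970318404 n 0.2773492941382529 0.16878541092801932 u end 0.4607034756792121
[ 0.4186 -0.1788  0.0317] [-0.2471 -0.0967 -1.1123] [ 0.0214  0.0387 -0.0153]
```

View pics/i1.png

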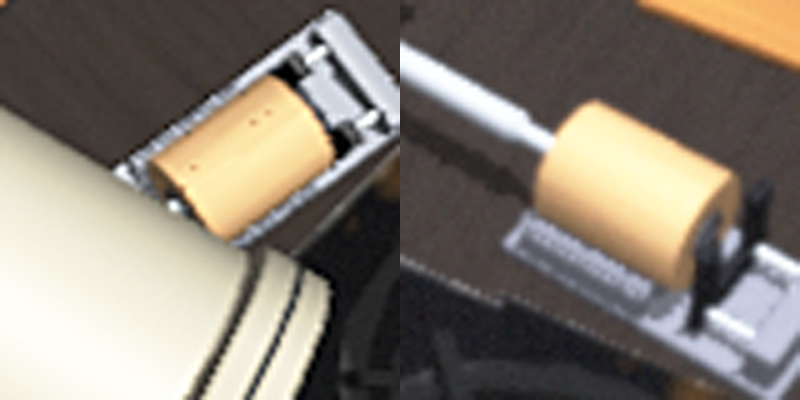

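The pin is inside the bore and roughly centred in both views (side crop (550,145)), and the roller hasn't moved. I'll continue in stages, watching the force.

{"method": "carry_out", "body": {
  "delta_pos": [
    [2.5,-3.2,-0.7],
    [2.5,-3.2,0],
    [2.5,-3.2,0],
    [2.5,-3.2,0],
    [2.5,-3.2,0],
    [0,0,0]
  ],
  "roll": [0,0,0,0,0,0],
  "hand": [0,0,0,0,0,0]
}}

```text
clock: 7.75
tcp_pos: [0.4315, -0.1953, 0.0312]
orientation: [0.437, 0.899, -0.0, 0.0]
force: [0.6, -0.1, -0.1]
finger_gap: 0.142
gripper_force: 118.1
```

{"method": "carry_out", "body": {
  "delta_pos": [
    [1.2,-1.6,0],
    [1.2,-1.6,0],
    [1.2,-1.6,0],
    [0,0,0]
  ],
  "roll": [0,0,0,0],
  "hand": [0,0,0,0]
}}

```text
clock: 8.15
tcp_pos: [0.4349, -0.1998, 0.0312]
orientation: [0.437, 0.899, -0.0, 0.0]
force: [-0.1, 0.3, -1.6]
finger_gap: 0.145
gripper_force: 118.1
```

{"method": "carry_out", "body": {
  "delta_pos": [
    [1.2,-1.6,0],
    [1.2,-1.6,0],
    [1.2,-1.6,0],
    [0,0,0]
  ],
  "roll": [0,0,0,0],
  "hand": [0,0,0,0]
}}

```text
clock: 8.55
tcp_pos: [0.4386, -0.2046, 0.0312]
orientation: [0.437, 0.899, -0.0, 0.0]
force: [-0.6, 0.4, 0.4]
finger_gap: 0.141
gripper_force: 118.1
```

{"method": "carry_out", "body": {
  "delta_pos": [
    [1.2,-1.6,0],
    [1.2,-1.6,0],
    [1.2,-1.6,0],
    [1.2,-1.6,0],
    [0,0,0]
  ],
  "roll": [0,0,0,0,0],
  "hand": [0,0,0,0,0]
}}

```text
clock: 9.05
tcp_pos: [0.4433, -0.211, 0.0312]
orientation: [0.437, 0.899, -0.0, 0.0]
force: [0.0, 0.2, -1.0]
finger_gap: 0.143
gripper_force: 118.1
```

{"method": "carry_out", "body": {
  "delta_pos": [
    [1.2,-1.6,0],
    [1.2,-1.6,0],
    [1.2,-1.6,0],
    [1.2,-1.6,0],
    [0,0,0]
  ],
  "roll": [0,0,0,0,0],
  "hand": [0,0,0,0,0]
}}

```text
clock: 9.55
tcp_pos: [0.4481, -0.2174, 0.0312]
orientation: [0.437, 0.899, -0.0, 0.0]
force: [0.2, -0.8, -1.8]
finger_gap: 0.142
gripper_force: 118.1
```

```bash
cat > rl.py <<'E'
from m import *
s=arm.capture("side");H,S,V=hsvof(s)
ro=blob(roi((H<28)&(S>70)&(V>70),255,320,234,285));p=np.argwhere(ro)[:,::-1]
e=edges(ro,.3,.7);print("side roller extents",e[5],e[6],"c",e[0],[pix(e,t) for t in(e[5],e[6])])
o=arm.observe();print(o["tcp_pos"],o["force"])
E
python3 rl.py
python3 - <<'E'
from m import *
s=np.load("side1.npy");H,S,V=hsvof(s)
ro=blob(roi((H<28)&(S>70)&(V>70),255,320,234,285));e=edges(ro,.3,.7);print("ref",e[5],e[6],e[0],[pix(e,t) for t in(e[5],e[6])])
E
```

```text
side roller extents -20.776675226328745 20.41166787472413 c [276.1618 255.1667] [array([258.1645, 243.1996]), array([295.1265, 262.8849])]
[ 0.448  -0.2173  0.0311] [-0.1359 -0.2832 -1.0458]
ref -20.44864402359646 20.64729298684399 [275.6529 255.4433] [array([258.4526, 242.8603]), array([294.783 , 263.2599])]
```

{"method": "carry_out", "body": {
  "delta_pos": [
    [1.2,-1.6,0],
    [1.2,-1.6,0],
    [1.2,-1.6,0],
    [1.2,-1.6,0],
    [1.2,-1.6,0],
    [0,0,0]
  ],
  "roll": [0,0,0,0,0,0],
  "hand": [0,0,0,0,0,0]
}}

```text
clock: 10.2
tcp_pos: [0.4541, -0.2254, 0.0312]
orientation: [0.437, 0.899, -0.0, 0.0]
force: [-0.7, -0.2, -1.5]
finger_gap: 0.144
gripper_force: 118.1
```

{"method": "carry_out", "body": {
  "delta_pos": [
    [0.6,-0.8,0],
    [0.6,-0.8,0],
    [0.6,-0.8,0],
    [0,0,0]
  ],
  "roll": [0,0,0,0],
  "hand": [0,0,0,0]
}}

```text
clock: 10.6
tcp_pos: [0.4558, -0.2277, 0.0311]
orientation: [0.437, 0.899, -0.0, 0.0]
force: [-0.3, 1.2, -0.5]
finger_gap: 0.144
gripper_force: 118.1
```

```bash
python3 rl.py
```

```text
side roller extents -20.714976757556585 20.47651464519067 c [276.106  255.1354] [array([258.329 , 242.6702]), array([294.9379, 263.4889])]
[ 0.4558 -0.2276  0.0311] [ 0.0571 -0.3091 -0.3458]
```

{"method": "carry_out", "body": {
  "delta_pos": [
    [0.6,-0.8,0],
    [0.6,-0.8,0],
    [0.6,-0.8,0],
    [0.6,-0.8,0],
    [0,0,0]
  ],
  "roll": [0,0,0,0,0],
  "hand": [0,0,0,0,0]
}}

```text
clock: 11.15
tcp_pos: [0.4582, -0.2309, 0.0311]
orientation: [0.437, 0.899, -0.0, 0.0]
force: [0.3, -0.0, -0.4]
finger_gap: 0.139
gripper_force: 118.1
```

```bash
python3 rl.py
```

```text
side roller extents -20.73388031365553 20.505561229760588 c [276.1248 255.094 ] [array([258.1488, 243.0646]), array([295.1245, 263.0547])]
[ 0.4582 -0.2309  0.0311] [ 0.4716 -0.5887 -0.4521]
```

{"method": "carry_out", "body": {
  "delta_pos": [
    [0.6,-0.8,0],
    [0.6,-0.8,0],
    [0.6,-0.8,0],
    [0.6,-0.8,0],
    [0,0,0]
  ],
  "roll": [0,0,0,0,0],
  "hand": [0,0,0,0,0]
}}

```text
clock: 11.7
tcp_pos: [0.4606, -0.2341, 0.0311]
orientation: [0.437, 0.899, -0.0, 0.0]
force: [0.1, 1.4, -0.3]
finger_gap: 0.141
gripper_force: 118.1
```

```bash
python3 rl.py
```

```text
side roller extents -20.724205626550063 20.75292951871005 c [276.1122 255.1642] [array([258.279 , 242.8975]), array([295.251, 263.447])]
[ 0.4606 -0.2341  0.0311] [ 0.0563  0.6318 -0.3002]
```

{"method": "carry_out", "body": {
  "delta_pos": [
    [0.6,-0.8,0],
    [0.6,-0.8,0],
    [0.6,-0.8,0],
    [0.6,-0.8,0],
    [0,0,0]
  ],
  "roll": [0,0,0,0,0],
  "hand": [0,0,0,0,0]
}}

```text
clock: 12.25
tcp_pos: [0.463, -0.2373, 0.0311]
orientation: [0.437, 0.899, -0.0, 0.0]
force: [-0.8, 1.0, 0.2]
finger_gap: 0.138
gripper_force: 118.2
```

```bash
python3 rl.py
```

```text
side roller extents -20.556117548114813 20.84105330935996 c [277.561  255.3693] [array([259.8102, 243.6012]), array([296.5989, 264.1677])]
[ 0.463  -0.2373  0.0311] [-1.0946  1.025  -0.0772]
```

The roller has started to slide with about 1.5 N of drag, so the cone is on the stop ring. I'll take smaller steps towards the end stop.

{"method": "carry_out", "body": {
  "delta_pos": [
    [0.6,-0.8,0],
    [0.6,-0.8,0],
    [0,0,0]
  ],
  "roll": [0,0,0],
  "hand": [0,0,0]
}}

```text
clock: 12.6
tcp_pos: [0.4642, -0.2389, 0.0311]
orientation: [0.437, 0.899, -0.0, 0.0]
force: [-0.5, 1.4, -0.6]
finger_gap: 0.14
gripper_force: 118.2
```

```bash
python3 rl.py
```

```text
side roller extents -20.288127511400877 20.540853914257557 c [278.0917 255.9219] [array([260.5489, 243.7892]), array([296.9693, 264.4823])]
[ 0.4642 -0.2389  0.0311] [-0.9121  1.8133 -0.2932]
```

{"method": "carry_out", "body": {
  "delta_pos": [
    [0.6,-0.8,0],
    [0.6,-0.8,0],
    [0,0,0]
  ],
  "roll": [0,0,0],
  "hand": [0,0,0]
}}

```text
clock: 12.95
tcp_pos: [0.4654, -0.2404, 0.0311]
orientation: [0.437, 0.899, 0.0, -0.0]
force: [-0.4, 1.7, -0.2]
finger_gap: 0.143
gripper_force: 118.2
```

```bash
python3 rl.py
```

```text
side roller extents -19.664691006921064 19.91067565117638 c [278.3531 256.2063] [array([261.3961, 244.3717]), array([296.7025, 264.3035])]
[ 0.4654 -0.2404  0.0311] [-0.9823  1.8375  0.0159]
```

{"method": "carry_out", "body": {
  "delta_pos": [
    [0.6,-0.8,0],
    [0.6,-0.8,0],
    [0,0,0]
  ],
  "roll": [0,0,0],
  "hand": [0,0,0]
}}

```text
clock: 13.3
tcp_pos: [0.466, -0.2414, 0.0307]
orientation: [0.437, 0.899, 0.0, -0.001]
force: [-2.7, 4.2, 0.6]
finger_gap: 0.146
gripper_force: 118.3
```

The end stop is reached, with 5 N axial force. I'll press gently towards 10 N.

{"method": "carry_out", "body": {
  "delta_pos": [
    [0.6,-0.8,0],
    [0,0,0]
  ],
  "roll": [0,0],
  "hand": [0,0]
}}

```text
clock: 13.5
tcp_pos: [0.4663, -0.2418, 0.0305]
orientation: [0.437, 0.899, 0.0, -0.001]
force: [-3.7, 5.9, 0.9]
finger_gap: 0.143
gripper_force: 118.4
```

{"method": "carry_out", "body": {
  "delta_pos": [
    [0.9,-1.2,0],
    [0,0,0]
  ],
  "roll": [0,0],
  "hand": [0,0]
}}

```text
clock: 13.7
tcp_pos: [0.4667, -0.2424, 0.0302]
orientation: [0.437, 0.899, 0.001, -0.002]
force: [-6.2, 7.7, 2.7]
finger_gap: 0.143
gripper_force: 118.5
```

It now reads 9.9 N axial. I'll hold for 0.7 s.

{"method": "carry_out", "body": {
  "delta_pos": [
    [0.1,-0.2,0],
    [0,0,0],
    [0,0,0],
    [0,0,0],
    [0,0,0],
    [0,0,0],
    [0,0,0],
    [0,0,0]
  ],
  "roll": [0,0,0,0,0,0,0,0],
  "hand": [0,0,0,0,0,0,0,0]
}}

```text
clock: 14.5
tcp_pos: [0.4667, -0.2425, 0.0302]
orientation: [0.437, 0.9, 0.001, -0.002]
force: [-5.5, 8.5, 3.1]
finger_gap: 0.139
gripper_force: 118.5
```

I held about 10 N for 0.8 s. Next I'll ease off the spring and lift the roller straight up.

{"method": "carry_out", "body": {
  "delta_pos": [
    [-1.3,1.6,0],
    [-1.3,1.7,0],
    [0,0,0]
  ],
  "roll": [0,0,0],
  "hand": [0,0,0]
}}

```text
clock: 14.8
tcp_pos: [0.4658, -0.2411, 0.0313]
orientation: [0.437, 0.899, -0.0, 0.001]
force: [-0.1, 0.7, -0.4]
finger_gap: 0.143
gripper_force: 118.1
```

{"method": "carry_out", "body": {
  "delta_pos": [
    [0,0,2],
    [0,0,4],
    [0,0,6],
    [0,0,8],
    [0,0,8],
    [0,0,8],
    [0,0,8],
    [0,0,8]
  ],
  "roll": [0,0,0,0,0,0,0,0],
  "hand": [0,0,0,0,0,0,0,0]
}}

```text
clock: 15.6
tcp_pos: [0.4658, -0.2411, 0.0841]
orientation: [0.437, 0.899, -0.0, 0.0]
force: [-0.3, -0.1, -2.5]
finger_gap: 0.138
gripper_force: 117.9
```

{"method": "carry_out", "body": {
  "delta_pos": [
    [0,0,8],
    [0,0,8],
    [0,0,8],
    [0,0,8],
    [0,0,6],
    [0,0,4],
    [0,0,0]
  ],
  "roll": [0,0,0,0,0,0,0],
  "hand": [0,0,0,0,0,0,0]
}}

```text
clock: 16.3
tcp_pos: [0.4659, -0.2411, 0.1258]
orientation: [0.437, 0.899, -0.0, 0.001]
force: [-0.2, -0.2, -2.6]
finger_gap: 0.144
gripper_force: 117.9
```

Run:
```python
from h import *
im=arm.capture("top");s=arm.capture("side");np.save("top3.npy",im);np.save("side3.npy",s)
o=arm.observe();print(o["tcp_pos"],o["orientation"],o["force"],o["moment"])
f=lambda i,x,y:cv2.resize(i[y:y+120,x:x+120,::-1],(400,400),interpolation=cv2.INTER_CUBIC)
cv2.imwrite("pics/l1.png",np.hstack([f(im,270,110),f(s,230,160)]))
```

```text
[ 0.46542179 -0.2408041   0.12489427] [ 4.37011489e-01  8.99455915e-01  3.80175730e-06 -1.25620770e-04] [-0.69506547  0.42301276 -2.19140886] [0.17962664 0.12033468 0.03329666]
```

View pics/l1.png

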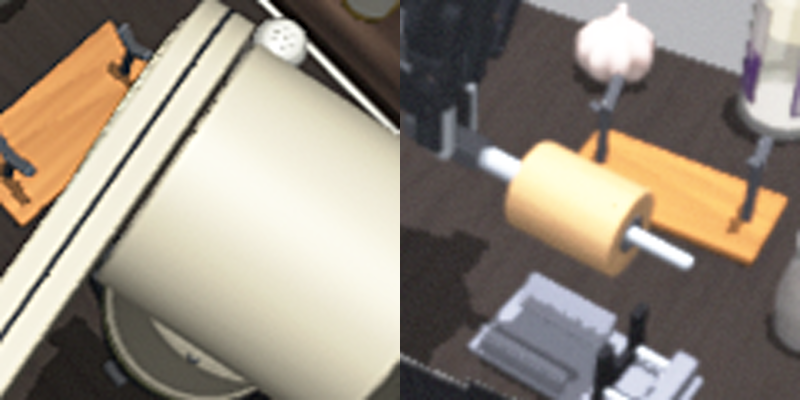

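The roller hangs on the spindle and the pin sticks out beyond its far face, at side crop (630,235) to (690,262). The force is -2.5 N, which matches both weights. I'll carry it level to above the stand.

{"method": "carry_out", "body": {
  "delta_pos": [
    [5,5,0],
    [10,10,0],
    [14,14,0],
    [16,16,0],
    [16,16,0],
    [16,16,0],
    [14,14,0],
    [8,8,0]
  ],
  "roll": [0,1,1,1,1,1,1,0],
  "hand": [0,0,0,0,0,0,0,0]
}}

```text
clock: 17.2
tcp_pos: [0.5658, -0.1396, 0.1247]
orientation: [0.388, 0.922, 0.0, -0.0]
force: [-0.8, -0.1, -1.5]
finger_gap: 0.141
gripper_force: 118.0
```

{"method": "carry_out", "body": {
  "delta_pos": [
    [4.4,4,0],
    [0,0,0],
    [0,0,-15],
    [0,0,-15],
    [0,0,-5],
    [0,0,0],
    [0,0,0]
  ],
  "roll": [0,0,0,0,0,0,0],
  "hand": [0,0,0,0,0,0,0]
}}

```text
clock: 17.9
tcp_pos: [0.5686, -0.1381, 0.0898]
orientation: [0.39, 0.921, -0.0, -0.0]
force: [1.0, -0.4, -2.6]
finger_gap: 0.137
gripper_force: 117.9
```

Run:
```python
from m import *
im=arm.capture("top");s=arm.capture("side");np.save("top4.npy",im);np.save("side4.npy",s)
o=arm.observe();print(o["tcp_pos"],o["orientation"],o["force"])
s0=np.load("side0.npy")
f=lambda i:cv2.resize(i[140:245,250:350,::-1],(400,420),interpolation=cv2.INTER_CUBIC)
cv2.imwrite("pics/p1.png",np.hstack([f(s),f(s0)]))
# predicted pixels if spindle as planned
d=np.array([np.cos(np.radians(-46.1)),np.sin(np.radians(-46.1)),0]);c=np.array([.632,-.203,0])
for nm,q in(("wide",c-d*.053+[0,0,.065]),("narrow",c+d*.053+[0,0,.065])): print(nm,q,proj("side",q),proj("top",q))
t=np.array([.5694,-.1379,.094]);print("plan tip",proj("side",t+d*.1553),"plan shaft",proj("side",t+d*.0373),"pinrest",proj("side",t+d*.1433))
```

```text
[ 0.5693 -0.1382  0.0907] [0.3895 0.921  0.     0.0006] [-0.3351 -0.1437 -2.197 ]
wide [ 0.5952 -0.1648  0.065 ] [291.8253 189.0379] [273.1346 155.6146]
narrow [ 0.6688 -0.2412  0.065 ] [337.6458 205.9873] [309.95   122.6356]
plan tip [345.4447 197.5756] plan shaft [292.8812 178.7239] pinrest [339.8352 195.5638]
```

View pics/p1.png

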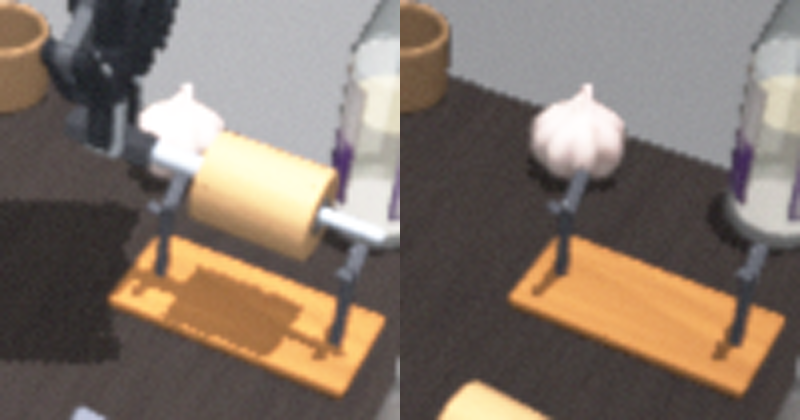

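The side view (origin (250,140), ×4) puts the tip at raw (345,197.5), as planned (345.4,197.6). The shaft and pin sit squarely above the wide and narrow notches, and their shadows line up too. I'll lower it and feel for contact.

{"method": "carry_out", "body": {
  "delta_pos": [
    [0,0,-5],
    [0,0,-8],
    [0,0,-6],
    [0,0,-3],
    [0,0,0]
  ],
  "roll": [0,0,0,0,0],
  "hand": [0,0,0,0,0]
}}

```text
clock: 18.5
tcp_pos: [0.5682, -0.1376, 0.067]
orientation: [0.389, 0.921, -0.0, -0.001]
force: [0.3, 0.2, -1.9]
finger_gap: 0.142
gripper_force: 117.9
```

{"method": "carry_out", "body": {
  "delta_pos": [
    [0,0,-2],
    [0,0,-2],
    [0,0,-1],
    [0,0,0]
  ],
  "roll": [0,0,0,0],
  "hand": [0,0,0,0]
}}

```text
clock: 18.9
tcp_pos: [0.5692, -0.1379, 0.0633]
orientation: [0.389, 0.921, 0.0, 0.0]
force: [-1.0, -0.8, -1.9]
finger_gap: 0.142
gripper_force: 118.0
```

{"method": "carry_out", "body": {
  "delta_pos": [
    [0,0,-1],
    [0,0,0]
  ],
  "roll": [0,0],
  "hand": [0,0]
}}

```text
clock: 19.1
tcp_pos: [0.5695, -0.1379, 0.0626]
orientation: [0.389, 0.921, 0.0, 0.001]
force: [1.3, 1.5, 1.7]
finger_gap: 0.149
gripper_force: 118.4
```

{"method": "carry_out", "body": {
  "delta_pos": [
    [0,0,-1],
    [0,0,0]
  ],
  "roll": [0,0],
  "hand": [0,0]
}}

```text
clock: 19.3
tcp_pos: [0.5698, -0.1378, 0.0619]
orientation: [0.389, 0.921, 0.0, 0.001]
force: [2.0, 2.8, 4.3]
finger_gap: 0.141
gripper_force: 118.8
```

Contact, with a sideways push of about 3.4 N towards +n from one V flank. I'll follow it to centre.

{"method": "carry_out", "body": {
  "delta_pos": [
    [0.8,0.8,0],
    [0,0,0]
  ],
  "roll": [0,0],
  "hand": [0,0]
}}

```text
clock: 19.5
tcp_pos: [0.5701, -0.1375, 0.0617]
orientation: [0.389, 0.921, -0.0, 0.0]
force: [-0.1, 0.6, 5.5]
finger_gap: 0.14
gripper_force: 119.0
```

Run:
```python
from m import *
s=arm.capture("side");np.save("side5.npy",s);o=arm.observe();print(o["tcp_pos"],o["force"],o["moment"])
H,S,V=hsvof(s);t=blob(roi((V>150)&(S<50),326,352,185,215));print(t.sum());e=edges(t,.2,.9);a,b=pix(e,e[5]),pix(e,e[6]);print(a,b,e[4],"slope",(b-a)[1]/(b-a)[0])
d=np.array([np.cos(np.radians(-46.1)),np.sin(np.radians(-46.1)),0]);c=np.array([.632,-.203,.065])
p=proj("side",c+d*.04),proj("side",c+d*.065);print("expected",p,(p[1]-p[0])[1]/(p[1]-p[0])[0])
```

```text
[ 0.5701 -0.1375  0.0617] [-0.6023  0.52    5.4383] [-0.1545  0.108   0.0017]
214
[332.7025 189.9595] [352.281  192.3901] 13.921888130923815 slope 0.12414754349450446
expected (array([331.7898, 203.8211]), array([343.1133, 208.0098])) 0.36990833599478046
```

The sideways force is gone and the shaft rests in the notch. I'll relieve the push, open a little, check, then lift away.

{"method": "carry_out", "body": {
  "delta_pos": [
    [0,0,0.7],
    [0,0,0],
    [0,0,0],
    [0,0,0],
    [0,0,0],
    [0,0,0],
    [0,0,0],
    [0,0,0]
  ],
  "roll": [0,0,0,0,0,0,0,0],
  "hand": [13,20,24,28,34,34,34,34],
  "grip_force": 20
}}

```text
clock: 20.35
tcp_pos: [0.5697, -0.1371, 0.0618]
orientation: [0.389, 0.921, -0.0, -0.0]
force: [-0.1, -1.3, 0.6]
finger_gap: 0.396
gripper_force: 0.0
```

{"method": "carry_out", "body": {
  "delta_pos": [
    [0,0,10],
    [0,0,25],
    [0,0,40],
    [0,0,40],
    [0,0,20],
    [0,0,0]
  ],
  "roll": [0,0,0,0,0,0],
  "hand": [34,34,34,34,34,34]
}}

```text
clock: 20.95
tcp_pos: [0.5723, -0.1379, 0.2027]
orientation: [0.389, 0.921, 0.0, 0.004]
force: [0.9, 0.9, 0.8]
finger_gap: 0.396
gripper_force: 0.0
```

{"method": "carry_out", "body": {
  "delta_pos": [
    [-25,10,0],
    [-25,10,0],
    [-25,10,0],
    [-25,10,0],
    [-25,10,0],
    [0,0,0],
    [0,0,0],
    [0,0,0]
  ],
  "roll": [0,0,0,0,0,0,0,0],
  "hand": [34,34,34,34,34,34,34,34]
}}

```text
clock: 21.75
tcp_pos: [0.4453, -0.0873, 0.1968]
orientation: [0.389, 0.921, 0.0, 0.0]
force: [0.3, -0.5, -0.8]
finger_gap: 0.397
gripper_force: 0.0
```

Run:
```python
from h import *
im=arm.capture("top");s=arm.capture("side")
o=arm.observe();print(o["clock"],o["tcp_pos"],o["force"],o["finger_gap"])
f=lambda i,x,y:cv2.resize(i[y:y+110,x:x+110,::-1],(400,400),interpolation=cv2.INTER_CUBIC)
cv2.imwrite("pics/f1.png",np.hstack([f(im,225,95),f(s,245,135)]))
```

```text
21.85 [ 0.44530502 -0.08736533  0.19673257] [0.22330519 0.5042467  0.61188264] 0.39972515816086795
```

View pics/f1.png

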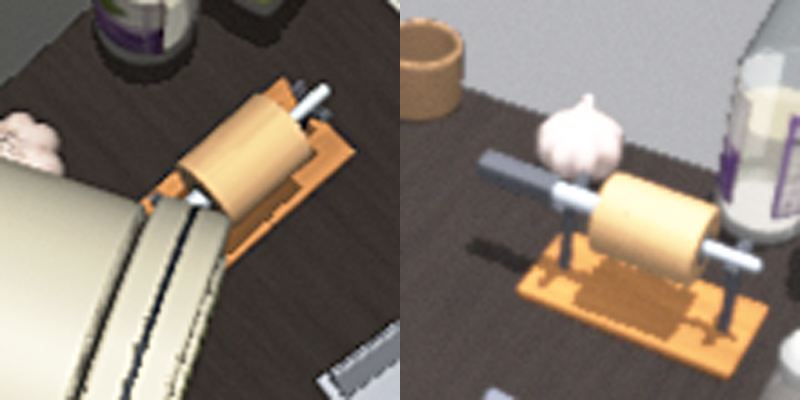

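The spindle lies in both notches: shaft in the wide one at side crop (567,190), pin in the narrow one at (735,250). The roller hangs free between them, and the robot is clear.

```bash
python3 -c "
from rig import arm
print(arm.job_done())"
```

```text
the job is handed in; nothing more can be done
None
```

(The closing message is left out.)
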